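# Complete and ticket a row of curing soap

## Robot

A 6-joint arm with a two-finger parallel gripper is mounted at the origin on the work surface. World frame = base frame: x ahead of the robot, y to its left, z up, the work surface at z = 0. Lengths are in mm, angles in rad, forces in N, time in s.
With the tool pointing down it reaches from about 300 to 775 mm from the base axis. Payload 14.6 kg.
Tool frame: the origin (TCP) lies midway between the tips of the shut fingers; the grasp point (between the pads) lies manip.tcp_to_grasp behind it (manip.tcp_to_grasp is the distance from the TCP to the grasp point, in mm); x points along the fingers, y is the direction in which the jaws open and shut, and the axes are right-handed (so a half turn about x gives the same grasp; the last joint's range is limited). The gripper opens to 85 mm and grips with 20 to 120 N. Pads are 22 mm wide; open, the fingers measure 114 mm over their backs; the gripper's body (76 mm by 85 mm) begins 54 mm behind the grasp point. The pads swing forward as they close: fully open they stand 13 mm farther back than shut.
Start: joints at [-0.067, 0.3, 1.521, -0, 1.321, -0.067], TCP at [549.99, -0.002, 231.281] pointing down, gripper open.
Joint ranges: [-3.03, 3.03], [-0.79, 2.21], [0.23, 2.52], [-1.04, 4.18], [0, 3.07], [-2.55, 2.55]. Speed limits (rad/s): [2.22, 2.22, 2.57, 3.14, 3.14, 3.14].

## Interface

Orientations are given as a rotation vector (axis times angle).
In Python, from cell import manip, eyes, workorder, models gives the robot as it stands.
- The arm moves only by the tool play_rows, never from a script. Its argument "moves" is a list of rows, each an object of numbers: "x", "y", "z": the shift along the tool's x, y, z in m; "twist": the turn about the tool's x in degrees. A call has 1 to 20 rows; each row shifts and turns the pose as measured when the row begins, along the tool's axes as they then stand; what a row does not reach is not made up. A row lasts 1/8 s, in which the tool goes at most 62.5 mm and 10.7 degrees, less where a joint would pass 70% of its speed; a pose out of reach is approached as far as the arm can. A call with a gripper value outside its range is refused whole. "hand" is the opening, from 0 (shut) to 1 (fully open), set as the call begins (left out, the last holds). The fingers move at their own pace and stop on an object; "newtons" is the grip in N (left out, the last holds). Time passes only in rows, so rows that do not move let the fingers close. It gives the time, the measured TCP pose, the force and the opening at its end, in the units of the state.
- manip.sense(): the state, without advancing time (a new reading comes with each control period).
- eyes.capture(name): name is "scene" or "side" or "wrist"; returns the picture (420x560x3 uint8, red, green, blue); there is no depth.
- eyes.camera_params(name): a dict with "camera_matrix" (3x3 intrinsics, pixels), "k1" (the pictures are not rectified: a ray, as slopes to the right and down, at radius r is drawn at 1 + k1 r^2 times it, then the intrinsics apply), "extrinsics" (4x4, takes a point from world to camera coordinates). Camera axes: x right, y down, z forward; pixel columns grow to the right and rows downward; lengths in mm; the calibration is good to about 2 mm. A picture is of the moment at which its call begins: read the wrist's pose just before it. camera_params takes no time and is no camera call; for the wrist camera it gives the pose at the moment of the call.
- workorder.finish_job(): hands the job in, once; it reports no verdict.
Trained networks look in the newest picture that a camera, given by its name, has taken for a name from the list of things; names that differ only in an ending like _2 or _b are one class to them, and where a whole thing is asked for, a point or a joint stands for the part that bears it (a point fixed in the world has none). Each returns a list of dicts, best first, with "p" (0 to 1); they miss things now and then, are a little off and sometimes report something else, mostly with a low value. They report only what shows in the picture. A call takes as long as a camera call. They do not tell look-alikes from the thing itself.
- models.find_in(camera, name): "xy" ([column, row] in pixels, amid what is visible of it).
- models.mark_of(camera, name): "xy" ([column, row] in pixels: a listed point, or the origin of a listed thing).
The state is a dict: "time": time; "qpos": joint angles; "joint_vel": joint speeds; "joint_torque": joint torques, N m; "tool_pos": TCP position; "eef_rot": TCP orientation; "ft_force": force on the tool from outside, world axes, zero at the start; "moment": the same for the moment, N m; "finger_gap": opening from 0.0 (shut) to 1.0 (fully open).
Only numpy, scipy, OpenCV 4.12 (cv2) and the standard library are available. Lean on these libraries where they do the work, as an engineer would, in place of code of your own. Each camera call takes 0.05 s, during which the arm holds its last target. There are 200 camera calls.

## Task

Stand the last heart bar in the empty place at the rail end of the short row, square and in line with the others; set it down, do not drop it. Then mark that row: push the loose ticket holder's clip onto the tube rail, in front of the middle of the short row, until it snaps fully home, with the printed side facing up over the soap and leaning back from it at about the same slant as the ticket holder already there. Leave the other bars and the things on the table as they stand.

Things in the scene. Friction and masses are not known exactly. Their poses are not given: they have to be found in the camera images.
- bar_center (a point): The last bar: a heart bar of soap like the others, 82 mm wide, 75 mm high, 30 mm thick, 130 g, dusty rose. It stands by itself on the table on its two round lobes, point up. The point is its centre, 37 mm above its feet. x runs through its 30 mm thickness (grasp it across x, from above), y along its width, z up.
- bar: The same last bar; its origin lies between its feet, on the surface it stands on. Axes as for its centre point.
- ticket_center (a point): Centre of the loose ticket holder's plate: white plastic, 100 mm wide (y), 74 high (z), 8 thick (x; grasp it across x), about 50 g. A sprung tube clip 50 mm long (y) is under its lower edge; it stands on the clip's lips on the table, plate upright, this point 76 mm up, 113 mm tall in all. x points out of the printed side (yellow card in a raised frame; the back is plain), z up the plate.
- ticket: The same loose ticket holder; its origin is under the clip, at the lips it stands on. Axes as for the plate's centre.
- ticket_bore (a point): Middle of the clip's bore (axis along y), 21.5 mm above the lips, 54 mm below the plate's centre. Two sprung jaws open to -z: mouth 29 mm wide, throat 15 mm wide 10 mm below the bore's axis. Pushed along -z onto the 25 mm tube it takes about 10 to 20 N and snaps home when this point is on the tube's axis; friction then holds it at the slant it was pushed on with.
- ticket_front (a point): Point 50 mm from the bore's middle along the loose holder's x, that is on its printed side: it tells which way the holder faces.
- rail_mid (a point): Middle of the ticket rail, on its axis: a bare steel tube 25 mm in diameter, 320 mm long, on an upright at each end, along the stand's left side as the robot sees it, axis 105 mm above the table. y runs along the tube (away from the robot), x level across it towards the soap, z up. Between the uprights only the other ticket holder is within 30 mm of its surface.
- stand: The low tube-framed stand; origin on the table under the middle of its ticket rail, axes as for the rail. Its slatted deck reaches from x = 32 to 235 mm, 60 mm above the table; two plywood boards of soap lie on it side by side, their rows square to the rail.
- board_short: Plywood board 190 x 105 x 12 mm on the deck with the row that is one bar short: two heart bars, and its place nearest the rail empty. Origin at the middle of its underside; x runs along the row away from the rail (130 mm from the rail to the origin), y across it, z up.
- board_short_place1 (a point): The empty place in the short row: where the centre of the last bar belongs, 37 mm above the board's top, 70 mm from the rail's axis. The places are 60 mm apart, so 30 mm of air is left between bars. Axes as for the board; the bars stand with their thickness along x.
- board_full: The other board, with a full row of three heart bars; same size and axes. Either board may be the nearer to the robot.
- ticket_full: The ticket holder of the full row, already clipped on the rail before it (fixed); the same shape as the loose one, leaning back 35 degrees from upright, away from the soap, its printed side facing up and over the soap. Origin on the tube's axis at the middle of the clip.
- short2: A heart bar of the same size standing in the short row, place 2 counted from the rail; origin between its feet, x through its thickness.
- short3: A heart bar of the same size standing in the short row, place 3 counted from the rail; origin between its feet, x through its thickness.
- full1: A heart bar of the same size standing in the full row, place 1 counted from the rail; origin between its feet, x through its thickness.
- full2: A heart bar of the same size standing in the full row, place 2 counted from the rail; origin between its feet, x through its thickness.
- full3: A heart bar of the same size standing in the full row, place 3 counted from the rail; origin between its feet, x through its thickness.
- oil: Amber glass bottle, 56 mm in diameter, 130 mm high; origin under its foot.
- beaker: Open steel beaker, 84 mm in diameter, 100 mm high; origin under its foot.
- jar: White jar, 72 mm in diameter, 85 mm high; origin under its foot.
- stamp: Wooden soap stamp standing on its 48 mm round foot, 80 mm high; origin under its foot.
- spatula: Spatula lying on the table, 240 mm long along its x; origin under its middle.
There are look-alikes about, which are no part of the job. What is shaped like the bar but purple is not meant.

How it is judged:
By the outcome, as a careful person would: the job done as asked, in the order asked, and still so for the second after the job is handed in, with the robot touching nothing.
It also fails if it takes over 58 s, if anything falls off the work surface, if the arm or the gripper's body presses on something with over 40 N, if the wrist force passes 120 N, or if a joint passes its speed limit or range.

## Working session

There is one attempt and no reset: what is moved stays moved. The work goes in short steps, Python scripts to look and compute and a tool call to move; the robot and the scene stay as the last step left them, time stands still between calls to the robot, and variables do not carry over. Pictures are saved under pics/ and viewed, about 8 in all and at most 12, crops included, and the job is handed in when it is done.

Besides the shell and the picture viewer there is one more tool, called after "Emit:" in YAML: its name, and indented under it one key for each argument. play_rows: Moves the arm, as the interface text tells. Its arguments: {"type":"object","properties":{"moves":{"type":"array","items":{"type":"object","properties":{"x":{"type":"number"},"y":{"type":"number"},"z":{"type":"number"},"twist":{"type":"number"}}}},"hand":{"type":"number"},"newtons":{"type":"number"}},"required":["moves"]}

```bash
ls; mkdir -p pics; cat > h.py <<'E'
import numpy as np, cv2
from scipy.spatial.transform import Rotation as R
from cell import manip, eyes, workorder, models
def cam(n):
    p=eyes.camera_params(n); return np.array(p["camera_matrix"]),p["k1"],np.array(p["extrinsics"])
def ray(P,uv):
    K,k1,E=P
    d=np.array([k1,0,0,0,0.])
    s=cv2.undistortPoints(np.array([[uv]],float),K,d)[0,0]
    Rm,t=E[:3,:3],E[:3,3]
    v=Rm.T@np.array([s[0],s[1],1]); return -Rm.T@t, v/np.linalg.norm(v)
def proj(P,X):
    K,k1,E=P
    r=cv2.projectPoints(np.array(X,float).reshape(-1,1,3),cv2.Rodrigues(E[:3,:3])[0],E[:3,3],K,np.array([k1,0,0,0,0.]))[0]
    return r[:,0]
def tri(rays):
    A=np.zeros((3,3));b=np.zeros(3)
    for o,v in rays:
        M=np.eye(3)-np.outer(v,v);A+=M;b+=M@o
    x=np.linalg.solve(A,b)
    return x,[float(np.linalg.norm(np.cross(x-o,v))) for o,v in rays]
def onz(r,z): 
    o,v=r; return o+v*(z-o[2])/v[2]
E
cat > a.py <<'E'
from h import *
P={}
for n in ("scene","side","wrist"):
    P[n]=cam(n); cv2.imwrite(f"pics/{n}0.png",eyes.capture(n)[:,:,::-1])
a=cv2.imread("pics/scene0.png");b=cv2.imread("pics/side0.png")
np.set_printoptions(precision=1,suppress=True)
print(manip.tcp_to_grasp, manip.sense())
for nm in ["bar_center","ticket_center","ticket_bore","ticket_front","ticket","bar","rail_mid","board_short_place1","ticket_full","short2","short3","full1","full2","full3"]:
    o={n:[(np.round(d["xy"],1).tolist(),round(d["p"],2)) for d in models.mark_of(n,nm)[:4]] for n in ("scene","side")}
    print(nm,o)
    if o["scene"] and o["side"]:
        print("   ",*tri([ray(P[n],o[n][0][0]) for n in o]))
E
python3 a.py
```

```text
pics
18.700000000000003 {'time': 0.15, 'qpos': array([-0.1,  0.3,  1.5, -0. ,  1.3, -0.1]), 'joint_vel': array([ 0., -0.,  0., -0.,  0.,  0.]), 'joint_torque': array([  0. , -54.4, -36.2,  -0. ,   0. ,   0. ]), 'tool_pos': array([549.8,  -0. , 230.8]), 'eef_rot': array([ 1.2,  1.2, -1.2]), 'ft_force': array([ 0.6,  0.1, -0.1]), 'moment': array([ 0.,  0., -0.]), 'finger_gap': 0.997164756377857}
bar_center {'scene': [([367.1, 250.2], 0.94), ([324.0, 275.8], 0.9)], 'side': [([206.5, 187.6], 0.75), ([245.3, 178.3], 0.59)]}
    [372.4 192.5  41.6] [7.382752422651116, 7.382752422651075]
ticket_center {'scene': [([342.6, 338.5], 0.97), ([338.2, 347.0], 0.6), ([283.6, 325.3], 0.2)], 'side': []}
ticket_bore {'scene': [([340.9, 345.8], 0.69)], 'side': [([252.7, 157.0], 0.66), ([309.2, 381.1], 0.46), ([297.2, 206.7], 0.3)]}
    [554.5 352.2  19.7] [1.0817344842493422, 1.0817344842493493]
ticket_front {'scene': [([331.1, 367.1], 0.57)], 'side': [([262.9, 149.6], 0.8), ([351.2, 261.9], 0.45)]}
    [598.7 380.6  25. ] [0.6270677701387116, 0.6270677701387871]
ticket {'scene': [([339.4, 348.8], 0.76
[... 1297 characters left out ...]
177.2   68.2] [2.516315830959714, 2.516315830959741]
full1 {'scene': [([235.3, 157.6], 0.85), ([254.5, 182.1], 0.78)], 'side': [([285.3, 257.7], 0.97), ([294.2, 280.0], 0.86), ([277.9, 240.1], 0.68)]}
    [ 518.2 -204.6  100.2] [10.162897576040539, 10.162897576040569]
full2 {'scene': [([235.3, 157.6], 0.85), ([254.5, 182.1], 0.78)], 'side': [([285.3, 257.7], 0.97), ([294.2, 280.0], 0.86), ([277.9, 240.1], 0.68)]}
    [ 518.2 -204.6  100.2] [10.162897576040539, 10.162897576040569]
full3 {'scene': [([235.3, 157.6], 0.85), ([254.5, 182.1], 0.78)], 'side': [([285.3, 257.7], 0.97), ([294.2, 280.0], 0.86), ([277.9, 240.1], 0.68)]}
    [ 518.2 -204.6  100.2] [10.162897576040539, 10.162897576040569]
```

View pics/scene0.png

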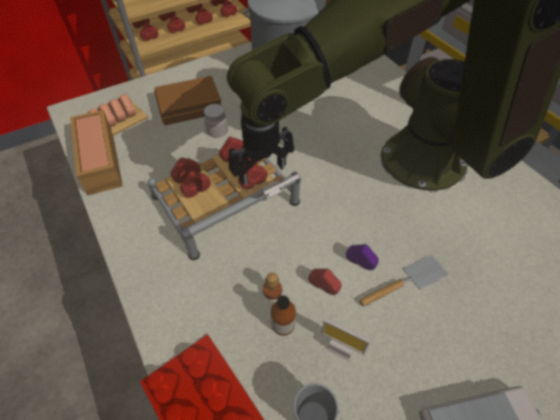

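View pics/side0.png

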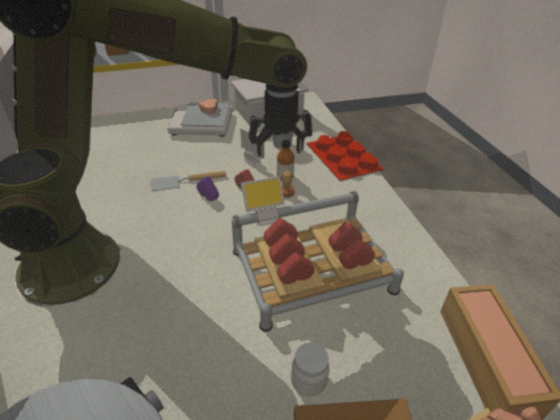

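The rose bar is at scene (324,280) and side (245,179); the purple look-alike is at scene (363,256). The ticket is at scene (345,340). The full board is the nearer one. Next I'll check the wrist view.

View pics/wrist0.png

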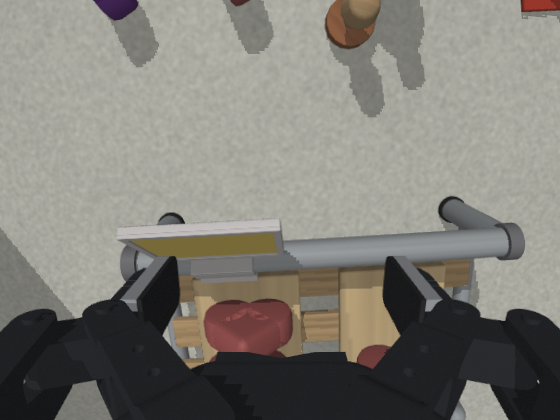

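```bash
python3 - <<'E'
from h import *
np.set_printoptions(precision=2,suppress=True)
P={n:cam(n) for n in("scene","side","wrist")}
T=lambda a,b:tri([ray(P["scene"],a),ray(P["side"],b)])
print("bar",T((324,275.8),(245.3,178.3)))
print("place1",T((205.6,195.6),(332.9,214.8)))
print("railend far",T((186,232),(353,198)),"near",T((297,180),(237,219)))
s=manip.sense();print(s["time"],R.from_rotvec(s["eef_rot"]).as_matrix())
E=P["wrist"][2];print("wristcam pos",-E[:3,:3].T@E[:3,3],"\n",E[:3,:3],P["wrist"][0])
for n in ["rail_mid","board_short_place1","ticket_full","short2","full1","bar_center","ticket_bore"]:
  for d in models.mark_of("wrist",n)[:4]: print(n,np.round(d["xy"],1),round(d["p"],2),[onz(ray(P["wrist"],d["xy"]),z) for z in (109,105,72,37)])
E
```

```text
bar (array([499.03, 200.93,  44.72]), [0.25516016189292295, 0.25516016189295143])
place1 (array([ 658.2 , -108.44,  119.23]), [1.3198212776154712, 1.3198212776154679])
railend far (array([742.69, -40.57, 104.14]), [1.1041868238512933, 1.104186823851295]) near (array([426.52, -47.29, 104.79]), [1.935753178755515, 1.9357531787554196])
1.55 [[-0.  1.  0.]
 [ 0.  0. -1.]
 [-1. -0. -0.]]
wristcam pos [550.85  65.57 372.8 ] 
 [[ 1.   -0.   -0.  ]
 [-0.   -0.97  0.26]
 [-0.   -0.26 -0.97]] [[344.83   0.   280.88]
 [  0.   344.83 204.91]
 [  0.     0.     1.  ]]
rail_mid [324.5 253. ] 0.71 [array([586.64, -46.43, 109.  ]), array([587.18, -48.13, 105.  ]), array([591.66, -62.14,  72.  ]), array([596.41, -76.99,  37.  ])]
board_short_place1 [402.6 323.3] 0.83 [array([ 659.22, -114.72,  109.  ]), array([ 660.87, -117.45,  105.  ]), array([ 674.42, -140.  ,   72.  ]), array([ 688.8 , -163.92,   37.  ])]
ticket_full [226.5 257.7] 0.58 [array([505.52, -50.67, 109.  ]), array([504.83, -52.43, 105.  ]), array([499.16, -66.97,  72.  ]), array([493.15, -82.39,  37.  ])]
short2 [388.4 353.5] 0.62 [array([ 649.56, -146.94,  109.  ]), array([ 651.06, -150.16,  105.  ]), array([ 663.41, -176.75,   72.  ]), array([ 676.51, -204.94,   37.  ])]
full1 [253.8 310.1] 0.82 [array([ 527.04, -100.15,  109.  ]), array([ 526.68, -102.66,  105.  ]), array([ 523.71, -123.39,   72.  ]), array([ 520.55, -145.38,   37.  ])]
```

The wrist view shows the rail from about (135,262) to (510,242), the full row's ticket at (200,240), and the empty place at about (400,320). Next I move so that the bar and ticket are both in view.

Emit:
play_rows:
  moves:
    - {"x": -0.01,"z": -0.04}
    - {"x": -0.01,"z": -0.04,"y": -0.01}
    - {"x": -0.01,"z": -0.04,"y": -0.01}
    - {"x": -0.01,"z": -0.04}
    - {"x": -0.01,"z": -0.04}
    - {"z": -0.03}
    - {}
  hand: 1
  newtons: 40

```text
validation failed for argument at $.mo...
```

```bash
cat > look.py <<'E'
from h import *
import sys
np.set_printoptions(precision=1,suppress=True)
def look(tag,names):
    P=cam("wrist"); im=eyes.capture("wrist"); cv2.imwrite(f"pics/{tag}.png",im[:,:,::-1]); np.savez(f"pics/{tag}.npz",K=P[0],k=P[1],E=P[2])
    for n,z in names:
        for d in models.mark_of("wrist",n)[:3]: print(n,np.round(d["xy"],1),round(d["p"],2),onz(ray(P,d["xy"]),z))
    return P,im
if __name__=="__main__":
    look("w1",[("bar_center",37),("bar",0),("ticket_center",76),("ticket_bore",21.5),("ticket_front",21.5),("ticket",0)])
    print(manip.sense()["tool_pos"])
E
python3 look.py
```

```text
bar_center [253.7 308.3] 0.66 [ 520.5 -143.1   37. ]
[550.   -0.  231.3]
```

View pics/w1.png

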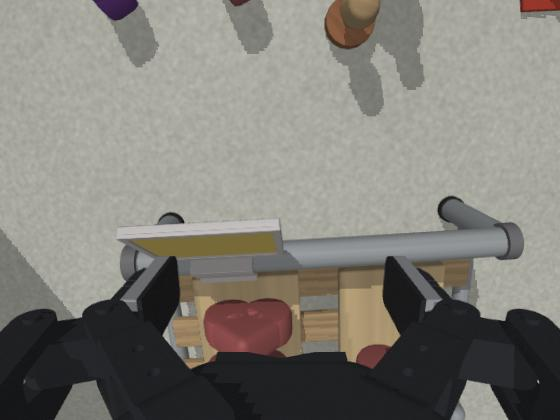

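That call was refused, because empty rows are apparently not allowed, so the view hasn't changed.

Emit:
play_rows:
  moves:
    - {"x": -0.01,"z": -0.04}
    - {"x": -0.01,"z": -0.04,"y": -0.01}
    - {"x": -0.01,"z": -0.04,"y": -0.01}
    - {"x": -0.01,"z": -0.04}
    - {"x": -0.01,"z": -0.04}
    - {"z": -0.03}
    - {"x": 0}
  hand: 1
  newtons: 40

```text
validation failed for argument at $.mo...
```

```bash
python3 look.py
```

```text
[550.   -0.  231.3]
```

View pics/w1.png

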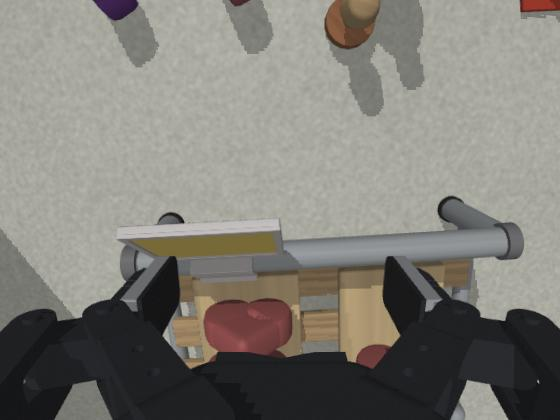

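It was refused again. I'll give every key in every row, and stop batching a view with the move it depends on.

Emit:
play_rows:
  moves:
    - {"x": -0.01,"y": 0,"z": -0.04,"twist": 0}
    - {"x": -0.01,"y": -0.01,"z": -0.04,"twist": 0}
    - {"x": -0.01,"y": -0.01,"z": -0.04,"twist": 0}
    - {"x": -0.01,"y": 0,"z": -0.04,"twist": 0}
    - {"x": -0.01,"y": 0,"z": -0.04,"twist": 0}
    - {"x": 0,"y": 0,"z": -0.03,"twist": 0}
    - {"x": 0,"y": 0,"z": 0,"twist": 0}
  hand: 1
  newtons: 40

```text
time: 3.48
tool_pos: [529.2, 236.7, 282.8]
eef_rot: [1.211, 1.209, -1.21]
ft_force: [-0.1, -0.4, 0.2]
finger_gap: 1.004
```

```bash
python3 look.py
```

```text
bar_center [255.  194.8] 0.95 [499.9 210.5  37. ]
bar [165.4 196.9] 0.81 [382.1 199.2   0. ]
bar [258.1 193.3] 0.74 [500.9 203.6   0. ]
bar [351.3 228.9] 0.45 [621.4 155.9   0. ]
ticket_center [303.8  59.7] 0.91 [551.8 352.   76. ]
ticket_bore [303.9  65.5] 0.62 [555.4 353.6  21.5]
ticket [298.9  68.7] 0.83 [551.  352.8   0. ]
ticket [304.8  65.6] 0.58 [557.8 356.2   0. ]
[529.7 234.4 283.2]
```

View pics/w1.png

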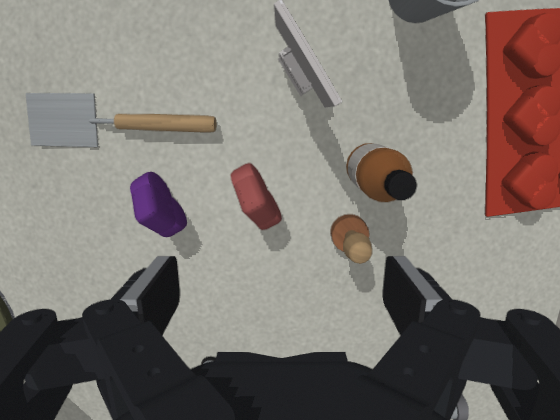

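View w1 shows the rose bar at (256,196), the purple one at (158,205), and the ticket at (305,60) with its printed side facing up-right. I'll fit the bar's silhouette for its yaw and the rail's edges for the stand pose.

```bash
cat > fit.py <<'E'
from h import *
from scipy.optimize import minimize
np.set_printoptions(precision=2,suppress=True)
def load(tag):
    d=np.load(f"pics/{tag}.npz"); return (d["K"],float(d["k"]),d["E"]),cv2.imread(f"pics/{tag}.png")
def heart(c,yaw,z0):
    t=np.linspace(0,2*np.pi,16)
    yz=np.vstack([np.c_[s*20+21*np.cos(t),21+21*np.sin(t)] for s in(-1,1)]+[np.c_[5*np.cos(t),70+5*np.sin(t)]])
    p=np.vstack([np.c_[np.full(len(yz),s*15.),yz] for s in(-1,1)])
    return p@R.from_euler('z',yaw,degrees=True).as_matrix().T+[c[0],c[1],z0]
def fitbar(P,im,c0,yaw0,z0):
    h=cv2.cvtColor(im,cv2.COLOR_BGR2HSV)
    m=((h[...,0]<9)|(h[...,0]>172))&(h[...,1]>85)&(h[...,2]>35)
    u,v=proj(P,[[*c0,z0+37]])[0]
    n,l,st,ce=cv2.connectedComponentsWithStats(m.astype(np.uint8))
    i=1+np.argmin(np.hypot(*(ce[1:]-[u,v]).T)+ (st[1:,4]<200)*1e4); m=(l==i)
    def cost(x):
        a=np.zeros(m.shape,np.uint8)
        q=cv2.convexHull(proj(P,heart(x[:2],x[2],z0)).astype(np.float32))
        cv2.fillConvexPoly(a,np.round(q*16).astype(np.int32),1,shift=4)
        a=a>0; return 1-(a&m).sum()/(a|m).sum()
    r=minimize(cost,[*c0,yaw0],method='Nelder-Mead',options=dict(initial_simplex=[[c0[0]+a,c0[1]+b,yaw0+g] for a,b,g in((-4,-4,-6),(5,0,0),(0,5,0),(0,0,8))]))
    return r.x,r.fun,ce[i],st[i]
if __name__=="__main__":
    P,im=load("w1"); print(fitbar(P,im,(500,207),23,0))
    # stand: rail edges in first wrist picture (start pose)
    K,k,E=P; s=manip.sense(); 
    E0=np.eye(4); E0[:3,:3]=np.array([[1,0,0],[0,-.97,.26],[0,-.26,-.97]]); 
    E0=E.copy(); E0[:3,3]=-E[:3,:3]@np.array([550.85,65.57,372.8]); P0=(K,k,E0)
    im0=cv2.imread("pics/wrist0.png"); g=cv2.cvtColor(im0,cv2.COLOR_BGR2GRAY)
    for c in (300,330,350,440,480): print(c,g[225:285,c].tolist())
    ends=[(135,262),(511,240)]
    print([onz(ray(P0,e),105) for e in ends])
E
python3 fit.py
```

```text
(array([500.9 , 204.7 ,  25.77]), np.float64(0.17905851297844255), array([254.87, 196.63]), array([ 231,  164,   50,   66, 1866], dtype=int32))
300 [168, 170, 172, 172, 172, 171, 170, 168, 168, 168, 169, 170, 170, 170, 138, 110, 111, 118, 124, 131, 136, 141, 144, 146, 148, 149, 151, 153, 155, 157, 155, 152, 149, 147, 144, 141, 137, 134, 131, 111, 101, 100, 98, 94, 92, 94, 92, 89, 92, 95, 97, 98, 96, 92, 87, 86, 91, 98, 98, 99]
330 [162, 166, 171, 172, 174, 173, 171, 170, 170, 170, 169, 167, 144, 114, 109, 117, 123, 129, 134, 139, 143, 145, 147, 147, 147, 150, 153, 154, 155, 153, 149, 148, 145, 141, 138, 135, 133, 130, 123, 116, 109, 99, 92, 95, 92, 88, 86, 87, 94, 100, 100, 95, 89, 88, 88, 90, 95, 102, 104, 104]
350 [170, 170, 170, 169, 168, 167, 168, 167, 165, 164, 164, 138, 111, 110, 117, 124, 130, 135, 140, 143, 145, 147, 147, 147, 149, 152, 154, 152, 150, 148, 147, 144, 140, 137, 135, 132, 128, 122, 116, 107, 97, 92, 79, 75, 76, 74, 90, 107, 116, 117, 118, 117, 117, 117, 117, 117, 117, 118, 117, 117]
440 [168, 163, 160, 159, 160, 157, 110, 107, 115, 120, 128, 132, 138, 142, 144, 146, 145, 145, 145, 148, 150, 150, 148, 148, 147, 144, 141, 138, 135, 132, 129, 123, 117, 109, 99, 92, 80, 74, 73, 73, 86, 102, 113, 116, 116, 116, 115, 116, 116, 115, 116, 116, 115, 116, 115, 116, 116, 132, 159, 158]
480 [99, 98, 97, 97, 103, 111, 118, 125, 132, 137, 141, 142, 144, 145, 143, 145, 147, 148, 150, 148, 148, 147, 145, 142, 139, 135, 132, 129, 124, 117, 110, 100, 101, 139, 171, 167, 163, 161, 164, 167, 169, 170, 170, 169, 169, 167, 168, 169, 168, 167, 168, 170, 169, 168, 167, 165, 164, 165, 168, 168]
[array([425.41, -56.74, 105.  ]), array([748.63, -37.87, 105.  ])]
```

Emit:
play_rows:
  moves:
    - {"x": 0.03,"y": -0.01,"z": 0.03,"twist": 0}
    - {"x": 0.03,"y": -0.01,"z": 0.03,"twist": 0}
    - {"x": 0.03,"y": -0.009,"z": 0.029,"twist": 0}
    - {"x": 0.03,"y": 0,"z": 0,"twist": 0}
    - {"x": 0,"y": 0,"z": 0,"twist": 0}

```text
time: 4.45
tool_pos: [499.7, 140.7, 160.7]
eef_rot: [1.217, 1.204, -1.213]
ft_force: [1.5, 0.1, 0.8]
finger_gap: 0.999
```

```bash
cat > l2.py <<'E'
from look import *; from fit import fitbar,heart
s=manip.sense();print(s["tool_pos"],s["time"])
P,im=look("w2",[("bar_center",37),("bar",0)])
im=im[:,:,::-1].copy()
x,f,ce,st=fitbar(P,im,(500.5,205),25,0);print(x,f,ce,st)
q=cv2.convexHull(proj(P,heart(x[:2],x[2],0)).astype(np.float32)).astype(int);cv2.polylines(im,[q],True,(0,255,0),1)
cv2.imwrite("pics/w2o.png",im)
d=np.load("pics/w1.npz");P1=(d["K"],float(d["k"]),d["E"])
b=[d["xy"] for d in models.mark_of("wrist","bar_center")][:1]
print(tri([ray(P1,(255,194.8)),ray(P,b[0])]),tri([ray(cam("scene"),(324,275.8)),ray(cam("side"),(245.3,178.3)),ray(P1,(255,194.8)),ray(P,b[0])]))
E0=P1[2].copy();E0[:3,3]=-E0[:3,:3]@np.array([550.85,65.57,372.8])
print("rail",[onz(ray((P1[0],P1[1],E0),e),105) for e in((300,251.7),(330,250.7),(440,245.3))])
E
python3 l2.py
```

```text
[499.66 140.72 160.71] 4.45
bar_center [277.4 116. ] 0.88 [498.53 204.08  37.  ]
bar_center [125.6 130. ] 0.57 [381.93 195.68  37.  ]
bar_center [279.9 115.6] 0.22 [500.41 204.36  37.  ]
bar [142.1 125.9] 0.95 [380.53 197.38   0.  ]
bar [280.5 113.6] 0.93 [500.89 205.77   0.  ]
[499.81 204.69  28.72] 0.11404072883172567 [279.28 112.75] [ 241   61   77  104 4133]
(array([498.02, 203.96,   9.92]), [0.3016181489103131, 0.3016181489102913]) (array([499.34, 205.29,  42.38]), [4.90999901065932, 0.9778631229596131, 6.326898154291848, 1.398743483163684])
rail [array([566.44, -46.8 , 105.  ]), array([591.53, -45.99, 105.  ]), array([685.12, -41.87, 105.  ])]
```

Emit:
play_rows:
  moves:
    - {"x": 0.0,"y": 0,"z": -0.03,"twist": 0}
    - {"x": 0.0,"y": 0,"z": -0.03,"twist": 0}
    - {"x": 0,"y": 0,"z": 0,"twist": -10}
    - {"x": 0,"y": 0,"z": 0,"twist": -10}
    - {"x": 0,"y": 0,"z": 0,"twist": -8}
    - {"x": 0,"y": 0,"z": 0,"twist": 0}

```text
time: 5.4
tool_pos: [503.9, 206.2, 170.7]
eef_rot: [0.845, 1.392, -0.823]
ft_force: [0.3, 0.0, -0.2]
finger_gap: 0.999
```

```bash
cat > st.py <<'E'
from h import *; import sys
np.set_printoptions(precision=2,suppress=True)
s=manip.sense();M=R.from_rotvec(s["eef_rot"]).as_matrix()
print(s["time"],s["tool_pos"],"yaw",np.degrees(np.arctan2(M[1,1],M[0,1])),"down",M[:,0],"F",s["ft_force"],"gap",s["finger_gap"],"q",s["qpos"])
if len(sys.argv)>1:
    t=np.array([float(a) for a in sys.argv[1:4]]); print("tool delta m",M.T@(t-s["tool_pos"])/1000)
E
python3 st.py 499.8 204.7 20
```

```text
5.4 [503.86 206.17 170.73] yaw 28.496106257993354 down [ 0.02  0.01 -1.  ] F [ 0.34  0.03 -0.15] gap 0.9990312747733575 q [ 0.32  0.34  1.62 -0.    1.17 -0.18]
tool delta m [ 0.15 -0.01 -0.  ]
```

Emit:
play_rows:
  moves:
    - {"x": 0.04,"y": -0.007,"z": 0.0,"twist": 0}
    - {"x": 0.04,"y": 0,"z": 0,"twist": 0}
    - {"x": 0.03,"y": 0,"z": 0,"twist": 0}
    - {"x": 0,"y": 0,"z": 0,"twist": 0}

```text
time: 5.9
tool_pos: [501.5, 204.5, 61.2]
eef_rot: [0.859, 1.383, -0.829]
ft_force: [-0.5, -0.4, 1.1]
finger_gap: 1.002
```

```bash
sed -i 's/\/1000)/)/' st.py; python3 st.py 499.8 204.7 20
```

```text
5.9 [501.53 204.55  61.24] yaw 27.702217318904836 down [ 0.02  0.01 -1.  ] F [-0.53 -0.43  1.14] gap 1.001519211343336 q [ 0.32  0.47  1.72 -0.    0.93 -0.16]
tool delta m [41.19 -2.46 -1.12]
```

Emit:
play_rows:
  moves:
    - {"x": 0.02,"y": -0.0025,"z": -0.001,"twist": 0}
    - {"x": 0.02,"y": 0,"z": 0,"twist": 0}
    - {"x": 0,"y": 0,"z": 0,"twist": 0}
    - {"x": 0,"y": 0,"z": 0,"twist": 0}

```text
time: 6.4
tool_pos: [503.4, 206.0, 27.5]
eef_rot: [0.869, 1.375, -0.828]
ft_force: [-0.2, -0.6, -0.2]
finger_gap: 0.999
```

Emit:
play_rows:
  moves:
    - {"x": 0.0,"y": 0,"z": 0,"twist": 0}
    - {"x": 0,"y": 0,"z": 0,"twist": 0}
    - {"x": 0,"y": 0,"z": 0,"twist": 0}
    - {"x": 0,"y": 0,"z": 0,"twist": 0}
    - {"x": 0,"y": 0,"z": 0,"twist": 0}
    - {"x": 0,"y": 0,"z": 0,"twist": 0}
  hand: 0.15
  newtons: 30

```text
time: 7.15
tool_pos: [504.4, 206.4, 30.1]
eef_rot: [0.872, 1.373, -0.826]
ft_force: [-0.9, 0.5, 1.2]
finger_gap: 0.349
```

```bash
python3 st.py 499.8 204.7 20
```

```text
7.15 [504.35 206.38  30.1 ] yaw 27.26705382410756 down [ 0.04  0.01 -1.  ] F [-0.91  0.51  1.17] gap 0.34911796528081684 q [ 0.32  0.53  1.73 -0.    0.85 -0.15]
tool delta m [ 9.91 -5.18 -0.65]
```

The bar is gripped: the gap is 29.7 mm, which matches its 30 mm thickness. Next I lift and twist it to the row's heading.

Emit:
play_rows:
  moves:
    - {"x": -0.03,"y": 0,"z": 0,"twist": 0}
    - {"x": -0.03,"y": 0,"z": 0,"twist": 0}
    - {"x": -0.03,"y": 0,"z": 0,"twist": -10}
    - {"x": -0.03,"y": 0,"z": 0,"twist": -10}
    - {"x": -0.03,"y": 0,"z": 0,"twist": -10}
    - {"x": -0.03,"y": 0,"z": 0,"twist": -10}
    - {"x": -0.02,"y": 0,"z": 0,"twist": -10}
    - {"x": 0,"y": 0,"z": 0,"twist": -10}

```text
time: 8.15
tool_pos: [496.3, 203.8, 234.4]
eef_rot: [0.02, 1.54, -0.004]
ft_force: [0.4, 0.8, -1.7]
finger_gap: 0.349
```

```bash
python3 st.py 600 -113 240
```

```text
8.15 [496.32 203.81 234.37] yaw 89.1273234527389 down [ 0.03  0.01 -1.  ] F [ 0.37  0.84 -1.69] gap 0.34900062856642045 q [ 0.32  0.25  1.58 -0.    1.28 -1.23]
tool delta m [  -5.58 -315.12  108.72]
```

Emit:
play_rows:
  moves:
    - {"x": 0,"y": -0.04,"z": 0.013,"twist": 0}
    - {"x": 0,"y": -0.045,"z": 0.015,"twist": 0}
    - {"x": 0,"y": -0.045,"z": 0.015,"twist": 0}
    - {"x": 0,"y": -0.045,"z": 0.015,"twist": 0}
    - {"x": 0,"y": -0.045,"z": 0.015,"twist": 0}
    - {"x": 0,"y": -0.045,"z": 0.015,"twist": -3.5}
    - {"x": 0,"y": -0.045,"z": 0.015,"twist": 0}
    - {"x": 0,"y": 0,"z": 0,"twist": 0}

```text
time: 9.15
tool_pos: [600.5, -115.9, 232.0]
eef_rot: [-0.033, 1.542, 0.049]
ft_force: [-0.2, 0.8, -2.2]
finger_gap: 0.349
```

```bash
python3 st.py 600 -113 240; cat > l3.py <<'E'
from look import *
P,im=look("w3",[("board_short_place1",109),("rail_mid",105),("short2",72),("short2",109),("ticket_full",105),("board_short",60)])
E
python3 l3.py
```

```text
9.15 [ 600.47 -115.93  232.01] yaw 93.03658801773612 down [ 0.03  0.01 -1.  ] F [-0.21  0.81 -2.19] gap 0.34932398158688027 q [-0.26  0.42  1.35  0.02  1.34 -1.89]
tool delta m [-7.97  3.03 -0.09]
rail_mid [364.2 174.3] 0.86 [582.9 -49.6 105. ]
rail_mid [205.5  82.7] 0.61 [ 520.2 -174.7  105. ]
short2 [213.1 247.9] 0.8 [ 666.8 -175.1   72. ]
short2 [150.7 248.5] 0.65 [ 670.7 -234.8   72. ]
short2 [213.1 247.9] 0.8 [ 650.1 -168.4  109. ]
short2 [150.7 248.5] 0.65 [ 653.5 -220.8  109. ]
ticket_full [370.8  67.6] 0.6 [502.9 -53.7 105. ]
board_short [216.  242.7] 0.95 [ 666.5 -174.4   60. ]
board_short [371.5  68.7] 0.63 [498.9 -41.7  60. ]
board_short [281.2 236.9] 0.3 [ 657.2 -111.    60. ]
```

View pics/w3.png

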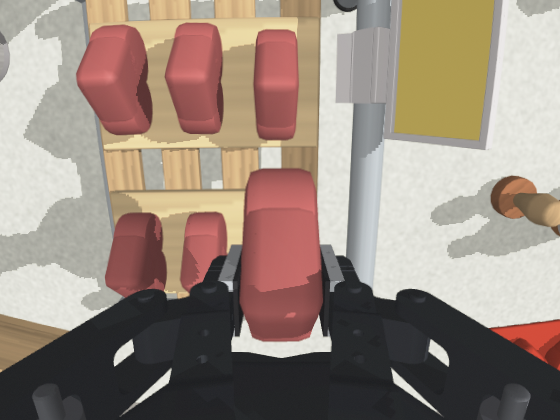

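View w3 shows the full row at the top, the short row's two bars at (135,255) and (205,250), and the held bar hiding the empty place. The rail runs at column ~370. I'll cross-check the place against the board edges.

```bash
python3 - <<'E'
from fit import *
P,im=load("w3"); g=cv2.cvtColor(im,cv2.COLOR_BGR2GRAY).astype(int)
for c in (158,232,238): print(c,im[140:200,c].sum(1).tolist())
for r in (100,160,200,230): print(r,im[r,300:400].sum(1).tolist())
for e in [(205,20),(205,149),(232,190),(125,192),(310,148),(318,100),(100,100)]: print(e,onz(ray(P,e),72))
for n,c in (("f1",(527,-123)),("f2",(527,-183)),("f3",(530,-243)),("s2",(665,-175)),("s3",(668,-235))):
    x,f,ce,st=fitbar(P,im,c,93,72); print(n,x,f,st)
E
```

```text
158 [479, 475, 475, 603, 628, 631, 634, 573, 452, 505, 513, 517, 514, 510, 505, 510, 520, 523, 523, 522, 515, 507, 506, 506, 519, 515, 511, 503, 496, 498, 501, 504, 510, 515, 521, 526, 522, 516, 513, 515, 518, 519, 517, 510, 502, 498, 498, 500, 498, 449, 353, 378, 476, 551, 565, 574, 578, 580, 583, 585]
232 [472, 471, 474, 476, 480, 473, 439, 406, 400, 399, 400, 459, 533, 532, 530, 533, 531, 531, 531, 530, 531, 531, 528, 529, 531, 528, 529, 528, 529, 528, 526, 527, 527, 527, 528, 528, 528, 528, 527, 527, 527, 525, 526, 525, 525, 526, 526, 525, 464, 380, 367, 470, 542, 566, 576, 579, 583, 583, 587, 591]
238 [473, 470, 475, 476, 479, 472, 437, 403, 404, 404, 471, 543, 543, 544, 546, 544, 544, 544, 544, 547, 546, 548, 548, 548, 548, 549, 549, 547, 547, 547, 546, 548, 548, 551, 549, 551, 553, 555, 554, 555, 556, 556, 556, 557, 557, 558, 559, 559, 480, 378, 371, 476, 546, 567, 577, 580, 582, 585, 587, 592]
100 [439, 439, 438, 439, 436, 437, 439, 438, 439, 437, 438, 438, 439, 435, 439, 435, 439, 398, 339, 524, 670, 665, 660, 658, 662, 675, 686, 688, 689, 683, 678, 671, 668, 663, 657, 599, 
[... 1765 characters left out ...]
668, 671, 680, 680, 679, 678, 680, 678, 678, 679, 677, 672, 669, 668]
(205, 20) [ 470.19 -182.08   72.  ]
(205, 149) [ 573.96 -181.82   72.  ]
(232, 190) [ 609.53 -157.82   72.  ]
(125, 192) [ 616.1  -255.39   72.  ]
(310, 148) [568.57 -90.86  72.  ]
(318, 100) [528.02 -87.11  72.  ]
(100, 100) [ 535.82 -272.12   72.  ]
f1 [ 520.17 -122.28   91.98] 0.10129096325719955 [ 254   30   45  110 4525]
f2 [ 517.46 -179.75   94.72] 0.14612310151878494 [ 165   23   58  111 5346]
f3 [ 520.43 -239.74   96.08] 0.1610685003967205 [  76   25   76  110 6347]
s2 [ 660.12 -180.63   70.9 ] 0.34705407586763515 [ 180  212   47   81 2574]
s3 [ 669.06 -234.92   86.25] 0.20520915548539853 [ 105  213   61   85 4050]
```

Emit:
play_rows:
  moves:
    - {"x": 0,"y": 0,"z": 0.028,"twist": 0}
    - {"x": 0,"y": 0,"z": 0.028,"twist": 0}
    - {"x": 0.03,"y": 0,"z": 0,"twist": 0}
    - {"x": 0.03,"y": 0,"z": 0,"twist": 0}
    - {"x": 0.02,"y": 0,"z": 0,"twist": 0}
    - {"x": 0,"y": 0,"z": 0,"twist": 0}

```text
time: 10.25
tool_pos: [660.5, -103.7, 154.6]
eef_rot: [-0.041, 1.538, 0.056]
ft_force: [-1.0, -0.3, -1.0]
finger_gap: 0.343
```

```bash
python3 st.py 661.5 -114.5 102
```

```text
10.25 [ 660.46 -103.72  154.6 ] yaw 93.58515748717616 down [ 0.03  0.01 -1.  ] F [-0.99 -0.32 -1.01] gap 0.3433484814023926 q [-0.22  0.61  1.25  0.02  1.25 -1.86]
tool delta m [ 52.49 -11.28  -1.37]
```

Emit:
play_rows:
  moves:
    - {"x": 0.015,"y": -0.011,"z": -0.001,"twist": 0}
    - {"x": 0.015,"y": 0,"z": 0,"twist": 0.3}
    - {"x": 0,"y": 0,"z": 0,"twist": 0}

```text
time: 10.62
tool_pos: [661.7, -115.1, 124.5]
eef_rot: [-0.038, 1.535, 0.052]
ft_force: [0.5, 0.2, -0.9]
finger_gap: 0.347
```

```bash
python3 st.py 661.5 -114.5 102
```

```text
10.625 [ 661.67 -115.12  124.46] yaw 93.28211715201105 down [ 0.03  0.01 -1.  ] F [ 0.55  0.21 -0.91] gap 0.3471496790962117 q [-0.23  0.65  1.27  0.02  1.19 -1.87]
tool delta m [22.45  0.44 -0.92]
```

Emit:
play_rows:
  moves:
    - {"x": 0.008,"y": 0,"z": -0.001,"twist": 0}
    - {"x": 0.008,"y": 0,"z": 0,"twist": 0}
    - {"x": 0,"y": 0,"z": 0,"twist": 0}

```text
time: 11.0
tool_pos: [661.5, -115.0, 108.1]
eef_rot: [-0.038, 1.534, 0.052]
ft_force: [-0.3, 0.6, 0.1]
finger_gap: 0.347
```

```bash
python3 st.py 661.5 -114.5 102; cat > l4.py <<'E'
from h import *; import sys
t=sys.argv[1]
im=eyes.capture("side")[:,:,::-1]; cv2.imwrite("pics/tmp_side.png",im)
c=im[170:320,200:420]; cv2.imwrite(f"pics/{t}.png",cv2.resize(c,None,fx=3.6,fy=3.6,interpolation=cv2.INTER_CUBIC))
E
python3 l4.py s4
```

```text
11.0 [ 661.49 -114.96  108.06] yaw 93.28605363094655 down [ 0.04  0.01 -1.  ] F [-0.35  0.58  0.11] gap 0.346577704766044 q [-0.23  0.66  1.28  0.02  1.16 -1.87]
tool delta m [ 6.06  0.41 -0.18]
```

View pics/s4.png

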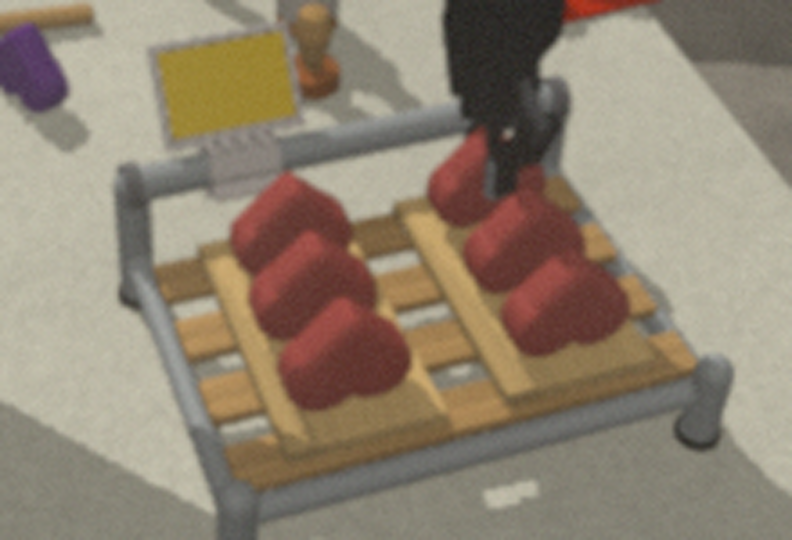

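In this view the bar lines up with its row: the left edges are at 432, 467 and 504. It is still about 6 mm above the board, so I lower it onto the board.

Emit:
play_rows:
  moves:
    - {"x": 0.004,"y": 0,"z": 0,"twist": 0}
    - {"x": 0.002,"y": 0,"z": 0,"twist": 0}
    - {"x": 0,"y": 0,"z": 0,"twist": 0}

```text
time: 11.42
tool_pos: [662.2, -114.9, 102.7]
eef_rot: [-0.038, 1.533, 0.051]
ft_force: [-0.5, -0.3, -1.2]
finger_gap: 0.349
```

Emit:
play_rows:
  moves:
    - {"x": 0.002,"y": 0,"z": 0,"twist": 0}
    - {"x": 0.001,"y": 0,"z": 0,"twist": 0}

```text
time: 11.68
tool_pos: [663.0, -115.2, 102.1]
eef_rot: [-0.039, 1.53, 0.051]
ft_force: [-2.6, -0.1, 5.0]
finger_gap: 0.347
```

It touches at TCP z 102 with 5 N. Now I release it gently.

Emit:
play_rows:
  moves:
    - {"x": 0,"y": 0,"z": 0,"twist": 0}
    - {"x": 0,"y": 0,"z": 0,"twist": 0}
    - {"x": 0,"y": 0,"z": 0,"twist": 0}
  hand: 0.47

```text
time: 12.05
tool_pos: [663.3, -115.2, 102.5]
eef_rot: [-0.039, 1.529, 0.05]
ft_force: [-1.1, -0.3, 0.3]
finger_gap: 0.473
```

```bash
python3 st.py 663 -115 250
```

```text
12.05 [ 663.27 -115.25  102.49] yaw 93.29738321817314 down [ 0.04  0.01 -1.  ] F [-1.12 -0.29  0.29] gap 0.4725373027169023 q [-0.23  0.67  1.29  0.02  1.15 -1.87]
tool delta m [-147.39    1.15    5.85]
```

Emit:
play_rows:
  moves:
    - {"x": -0.015,"y": 0,"z": 0.001,"twist": 0}
    - {"x": -0.03,"y": 0,"z": 0.001,"twist": 0}
    - {"x": -0.03,"y": 0,"z": 0,"twist": 0}
    - {"x": -0.03,"y": 0,"z": 0,"twist": 0}
    - {"x": -0.02,"y": 0,"z": -0.03,"twist": 0}
    - {"x": -0.01,"y": 0,"z": -0.04,"twist": 0}
    - {"x": 0,"y": 0,"z": -0.02,"twist": 0}
    - {"x": 0,"y": 0,"z": 0,"twist": 0}

```text
time: 13.05
tool_pos: [568.0, -121.6, 246.1]
eef_rot: [-0.041, 1.522, 0.049]
ft_force: [0.8, 0.1, -0.1]
finger_gap: 0.468
```

```bash
python3 st.py 640 300 240; cat > l5.py <<'E'
from look import *; from fit import *
P,im=look("w5",[("short2",72),("board_short_place1",109),("rail_mid",105),("ticket_full",105)])
im=im[:,:,::-1].copy()
for n,c in (("f1",(520,-123)),("f2",(524,-180)),("s1",(662,-115)),("s2",(665,-175)),("s3",(668,-235))):
    x,f,ce,st=fitbar(P,im,c,93,72); print(n,x,f,st)
E
python3 l5.py
```

```text
13.05 [ 568.04 -121.64  246.08] yaw 93.30524918209066 down [ 0.05  0.01 -1.  ] F [ 0.85  0.09 -0.12] gap 0.4677649370090622 q [-0.28  0.33  1.44  0.02  1.32 -1.92]
tool delta m [ 12.2  416.77  95.68]
short2 [164.  265.2] 0.96 [ 667.63 -234.56   72.  ]
short2 [224.  267.4] 0.79 [ 666.21 -173.14   72.  ]
board_short_place1 [216.1 119.6] 0.26 [ 517.63 -174.78  109.  ]
rail_mid [365.6 210.5] 0.62 [586.92 -47.07 105.  ]
ticket_full [375.3 108.5] 0.66 [501.9  -50.19 105.  ]
f1 [ 520.74 -122.79   93.05] 0.10287193973634656 [ 262   73   42  101 3819]
f2 [ 517.88 -179.17   91.2 ] 0.1472868217054264 [ 181   67   51  101 4400]
s1 [ 664.56 -114.53   95.2 ] 0.10165484633569744 [ 265  238   35   83 2660]
s2 [ 652.77 -184.34   71.94] 0.8426892950391645 [197 237  36  27 482]
s3 [ 666.05 -236.91   80.5 ] 0.35857687420584494 [ 126  237   52   65 2569]
```

View pics/w5.png

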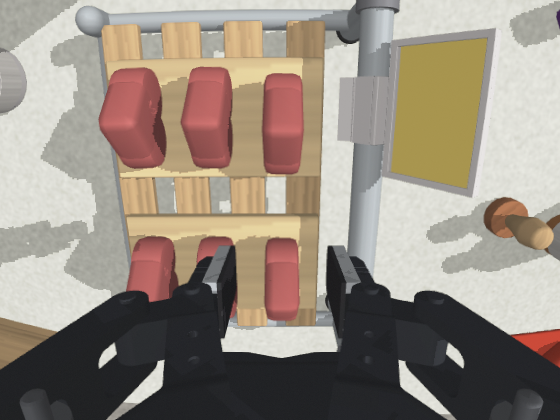

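View w5 shows the bar standing in line: the near edges of the short row are all at rows 237–238, and the fit gives (664.6, -114.5). The tool's tilt has been creeping, so I'll look at its history.

```bash
python3 - <<'E'
from h import *
for t,r in [(3.48,(1.211,1.209,-1.21)),(4.45,(1.217,1.204,-1.213)),(5.4,(.845,1.392,-.823)),(5.9,(.859,1.383,-.829)),(6.4,(.869,1.375,-.828)),(7.15,(.872,1.373,-.826)),(8.15,(.02,1.54,-.004)),(9.15,(-.033,1.542,.049)),(10.25,(-.041,1.538,.056)),(10.62,(-.038,1.535,.052)),(11,(-.038,1.534,.052)),(11.42,(-.038,1.533,.051)),(11.68,(-.039,1.53,.051)),(12.05,(-.039,1.529,.05)),(13.05,(-.041,1.522,.049))]:
    M=R.from_rotvec(r).as_matrix(); print(t,np.round(np.degrees(M[:2,0]),2))
E
```

```text
3.48 [0.   0.05]
4.45 [0.15 0.04]
5.4 [0.99 0.31]
5.9 [1.36 0.41]
6.4 [1.84 0.57]
7.15 [2.01 0.67]
8.15 [1.77 0.57]
9.15 [1.61 0.63]
10.25 [1.83 0.61]
10.62 [2.01 0.57]
11 [2.06 0.57]
11.42 [2.12 0.54]
11.68 [2.3  0.51]
12.05 [2.35 0.47]
13.05 [2.76 0.37]
```

Emit:
play_rows:
  moves:
    - {"x": 0,"y": 0.05,"z": 0.005,"twist": 0}
    - {"x": 0,"y": 0.055,"z": 0.005,"twist": 0}
    - {"x": 0,"y": 0.055,"z": 0.005,"twist": 0}
    - {"x": 0,"y": 0.055,"z": 0.005,"twist": 0}
    - {"x": 0,"y": 0.055,"z": 0.005,"twist": 0}
    - {"x": 0,"y": 0.055,"z": 0.005,"twist": 0}
    - {"x": 0,"y": 0.055,"z": 0.005,"twist": 0}
    - {"x": 0,"y": 0.03,"z": 0,"twist": 10}
    - {"x": 0,"y": 0,"z": 0,"twist": 10}
    - {"x": 0,"y": 0,"z": 0,"twist": 10}
    - {"x": 0,"y": 0,"z": 0,"twist": 10}
    - {"x": 0,"y": 0,"z": 0,"twist": 10}
    - {"x": 0,"y": 0,"z": 0,"twist": 10}
  hand: 0.6

```text
time: 14.92
tool_pos: [583.1, 308.0, 239.4]
eef_rot: [0.807, 1.391, -0.773]
ft_force: [0.2, -0.1, -0.8]
finger_gap: 0.602
```

```bash
sed -i 's/"down",M\[:,0\]/"tiltdeg",np.degrees(M[:2,0])/' st.py; python3 st.py 590 298 220
```

```text
14.925 [583.14 308.04 239.35] yaw 31.647336946748954 tiltdeg [2.04 0.24] F [ 0.25 -0.1  -0.85] gap 0.601797609935802 q [ 0.43  0.53  1.19 -0.01  1.39 -0.12]
tool delta m [19.54 -0.06 11.85]
```

```bash
cat > l6.py <<'E'
from look import *
P,im=look("w6",[("ticket_center",76),("ticket_bore",21.5),("ticket_front",21.5),("ticket",0)])
d=np.load("pics/w1.npz");P1=(d["K"],float(d["k"]),d["E"])
m=models.mark_of("wrist","ticket_center")
if m: print(tri([ray(P1,(303.8,59.7)),ray(P,m[0]["xy"])]))
E
python3 l6.py
```

```text
ticket_center [268.4 123.7] 0.57 [550.8 351.1  76. ]
ticket_bore [274.  121.5] 0.81 [555.7 353.7  21.5]
ticket_bore [268.2 121.4] 0.51 [550.6 350.8  21.5]
ticket [267.5 119.7] 0.92 [549.4 351.1   0. ]
ticket [236.6 288.2] 0.61 [620.8 158.4   0. ]
(array([551.1, 351.2,  81.8]), [0.39742241690611835, 0.3974224169060256])
```

View pics/w6.png

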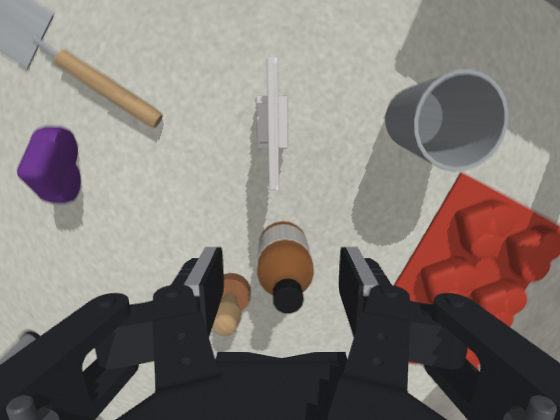

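View w6 shows the plate edge-on from (272,58) to (274,190), so its yaw is about 32.5°. The oil bottle at (285,260) is clear of the grasp.

```bash
python3 - <<'E'
from fit import *
P,im=load("w6"); g=cv2.cvtColor(im,cv2.COLOR_BGR2GRAY)
for r in (70,100,150,180): print(r,g[r,255:295].tolist())
a,b=onz(ray(P,(272.3,58)),113),onz(ray(P,(274.3,190)),113); print(a,b,(a+b)/2,np.linalg.norm(a-b),np.degrees(np.arctan2((b-a)[1],(b-a)[0]))+90)
E
python3 st.py 551.5 352 57
```

```text
70 [185, 185, 182, 179, 177, 178, 182, 184, 185, 185, 182, 174, 175, 186, 195, 196, 196, 195, 193, 191, 194, 192, 184, 182, 187, 191, 190, 189, 186, 183, 180, 180, 181, 183, 184, 184, 184, 185, 186, 188]
100 [147, 153, 184, 195, 191, 173, 151, 145, 145, 145, 145, 141, 151, 177, 192, 195, 195, 194, 192, 188, 191, 194, 188, 185, 192, 195, 195, 195, 195, 194, 194, 190, 173, 175, 183, 186, 187, 186, 185, 186]
150 [135, 133, 132, 129, 129, 130, 133, 135, 138, 139, 138, 136, 131, 148, 181, 194, 193, 193, 193, 189, 189, 192, 191, 158, 133, 133, 133, 132, 163, 178, 177, 179, 180, 181, 180, 179, 179, 180, 181, 181]
180 [136, 136, 139, 140, 141, 141, 139, 136, 133, 133, 133, 135, 139, 130, 163, 188, 191, 191, 192, 193, 185, 187, 194, 175, 172, 179, 181, 183, 185, 184, 184, 182, 179, 179, 179, 182, 185, 186, 186, 185]
[528.08 394.37 113.  ] [580.72 310.83 113.  ] [554.4 352.6 113. ] 98.7402467099594 32.21700652640307
15.225 [583.04 307.71 239.89] yaw 32.16820435467546 tiltdeg [2.08 0.26] F [0.54 0.2  0.2 ] gap 0.5980048038112376 q [ 0.43  0.53  1.19 -0.01  1.39 -0.13]
tool delta m [181.82  -9.18 -57.11]
```

Emit:
play_rows:
  moves:
    - {"x": 0.01,"y": -0.003,"z": -0.028,"twist": 0}
    - {"x": 0.02,"y": -0.003,"z": -0.028,"twist": 0}
    - {"x": 0.03,"y": 0,"z": 0,"twist": 0}
    - {"x": 0.03,"y": 0,"z": 0,"twist": 0}
    - {"x": 0,"y": 0,"z": 0,"twist": 0}

```text
time: 15.85
tool_pos: [550.8, 354.0, 147.1]
eef_rot: [0.792, 1.396, -0.755]
ft_force: [0.2, -0.3, 0.5]
finger_gap: 0.6
```

```bash
python3 st.py 554.4 352.6 57
```

```text
15.85 [550.78 353.99 147.14] yaw 32.89681839003929 tiltdeg [2.15 0.3 ] F [ 0.2  -0.32  0.47] gap 0.5998644319609031 q [ 0.52  0.59  1.31 -0.02  1.21 -0.05]
tool delta m [90.21 -0.81  1.68]
```

Emit:
play_rows:
  moves:
    - {"x": 0.015,"y": -0.001,"z": 0.001,"twist": 0}
    - {"x": 0.015,"y": 0,"z": 0.001,"twist": 0}
    - {"x": 0.015,"y": 0,"z": 0,"twist": 0.5}
    - {"x": 0.015,"y": 0,"z": 0,"twist": 0}
    - {"x": 0.015,"y": 0,"z": 0,"twist": 0}
    - {"x": 0.01,"y": 0,"z": 0,"twist": 0}

```text
time: 16.6
tool_pos: [555.9, 352.5, 59.9]
eef_rot: [0.8, 1.392, -0.758]
ft_force: [0.0, -0.8, -0.3]
finger_gap: 0.599
```

```bash
python3 st.py 554.4 352.6 57
```

```text
16.6 [555.94 352.51  59.92] yaw 32.44986719309931 tiltdeg [2.37 0.42] F [ 0.05 -0.75 -0.29] gap 0.598972238530912 q [ 0.51  0.69  1.36 -0.02  1.05 -0.04]
tool delta m [ 2.85 -1.37 -0.95]
```

Emit:
play_rows:
  moves:
    - {"x": 0,"y": -0.001,"z": 0,"twist": 0}
    - {"x": 0,"y": 0,"z": 0,"twist": 0}
    - {"x": 0,"y": 0,"z": 0,"twist": 0}
    - {"x": 0,"y": 0,"z": 0,"twist": 0}
    - {"x": 0,"y": 0,"z": 0,"twist": 0}
    - {"x": 0,"y": 0,"z": 0,"twist": 0}
  hand: 0
  newtons: 70

```text
time: 17.35
tool_pos: [555.4, 352.2, 60.6]
eef_rot: [0.801, 1.391, -0.757]
ft_force: [0.4, -0.4, -0.5]
finger_gap: 0.083
```

```bash
python3 st.py 554.4 352.6 57
```

```text
17.35 [555.39 352.19  60.6 ] yaw 32.45938646417821 tiltdeg [2.43 0.45] F [ 0.38 -0.37 -0.48] gap 0.08347516229303123 q [ 0.51  0.69  1.37 -0.02  1.05 -0.04]
tool delta m [ 3.55 -0.76 -0.94]
```

The ticket is gripped. Next I lift it, then twist it +119°.

Emit:
play_rows:
  moves:
    - {"x": -0.03,"y": 0,"z": 0,"twist": 0}
    - {"x": -0.05,"y": 0,"z": 0,"twist": 0}
    - {"x": -0.05,"y": 0,"z": 0,"twist": 0}
    - {"x": -0.04,"y": 0,"z": 0,"twist": 0}
    - {"x": 0,"y": 0,"z": 0,"twist": 10}
    - {"x": 0,"y": 0,"z": 0,"twist": 10}
    - {"x": 0,"y": 0,"z": 0,"twist": 10}
    - {"x": 0,"y": 0,"z": 0,"twist": 10}
    - {"x": 0,"y": 0,"z": 0,"twist": 10}
    - {"x": 0,"y": 0,"z": 0,"twist": 10}
    - {"x": 0,"y": 0,"z": 0,"twist": 10}
    - {"x": 0,"y": 0,"z": 0,"twist": 10}
    - {"x": 0,"y": 0,"z": 0,"twist": 10}
    - {"x": 0,"y": 0,"z": 0,"twist": 10}
    - {"x": 0,"y": 0,"z": 0,"twist": 10}
    - {"x": 0,"y": 0,"z": 0,"twist": 8}

```text
time: 19.35
tool_pos: [547.3, 350.4, 236.3]
eef_rot: [2.266, 0.019, -2.173]
ft_force: [-0.9, -0.0, -1.2]
finger_gap: 0.085
```

```bash
python3 st.py 659 60 235
```

```text
19.35 [547.27 350.42 236.3 ] yaw -89.42718348829679 tiltdeg [2.4  0.44] F [-0.89 -0.01 -1.16] gap 0.08545376193084948 q [ 0.52  0.5   1.23 -0.01  1.37  2.08]
tool delta m [   3.76  291.52 -108.76]
```

Emit:
play_rows:
  moves:
    - {"x": 0,"y": 0.03,"z": -0.014,"twist": -2.6}
    - {"x": 0,"y": 0.05,"z": -0.014,"twist": 0}
    - {"x": 0,"y": 0.05,"z": -0.014,"twist": 0}
    - {"x": 0,"y": 0.05,"z": -0.014,"twist": 0}
    - {"x": 0,"y": 0.05,"z": -0.014,"twist": 0}
    - {"x": 0,"y": 0.05,"z": -0.014,"twist": 0}
    - {"x": 0,"y": 0.05,"z": -0.014,"twist": 0}
    - {"x": 0,"y": 0.03,"z": -0.007,"twist": 0}
    - {"x": 0,"y": 0,"z": 0,"twist": 0}

```text
time: 20.48
tool_pos: [673.1, -15.0, 238.3]
eef_rot: [2.242, 0.068, -2.15]
ft_force: [-0.5, 1.1, -0.7]
finger_gap: 0.082
```

```bash
python3 st.py 659 -44 190
```

```text
20.475 [673.1  -15.03 238.29] yaw -86.82830952562439 tiltdeg [2.37 0.44] F [-0.46  1.13 -0.75] gap 0.08172170929557186 q [-0.08  0.56  1.15  0.01  1.4   1.43]
tool delta m [47.44 28.41 17.68]
```

Emit:
play_rows:
  moves:
    - {"x": 0.01,"y": 0.014,"z": 0.008,"twist": 0}
    - {"x": 0.01,"y": 0.014,"z": 0.008,"twist": 0}
    - {"x": 0.015,"y": 0,"z": 0.001,"twist": 0}
    - {"x": 0,"y": 0,"z": 0,"twist": 0}

```text
time: 20.98
tool_pos: [657.1, -43.5, 199.1]
eef_rot: [2.239, 0.071, -2.152]
ft_force: [0.2, 0.3, 0.6]
finger_gap: 0.085
```

```bash
python3 st.py 658 -44.3 186; cat > l7.py <<'E'
from look import *
P,im=look("w7",[("rail_mid",105),("ticket_full",105),("ticket_bore",125),("ticket",110)])
S=cam("side");C=cam("scene"); s=eyes.capture("side"); c=eyes.capture("scene")
cv2.imwrite("pics/s7.png",cv2.resize(s[110:290,200:440,::-1],None,fx=3.3,fy=3.3,interpolation=cv2.INTER_CUBIC))
for n in ("ticket_bore","ticket","ticket_center"):
    a=models.mark_of("side",n)[:2];b=models.mark_of("scene",n)[:2]
    for i in a:
        for j in b: print(n,i["xy"],j["xy"],tri([ray(S,i["xy"]),ray(C,j["xy"])]))
E
python3 l7.py
```

```text
20.975 [657.06 -43.52 199.07] yaw -86.71930938512453 tiltdeg [2.27 0.47] F [0.2  0.3  0.64] gap 0.08495853814649275 q [-0.13  0.55  1.25  0.01  1.31  1.38]
tool delta m [13.09  0.91 -0.37]
rail_mid [ 18.  190.5] 0.36 [663.2 153.  105. ]
ticket_bore [415.2 347.1] 0.61 [ 566.8 -147.2  125. ]
ticket [278.6 221.6] 0.97 [652.7 -41.6 110. ]
ticket_bore [324.4, 184.3] [209.6, 207.5] (array([666.7, -35.5, 158.9]), [8.162028846724285, 8.162028846724091])
ticket_bore [324.4, 184.3] [243.1, 170.4] (array([600.2, -79.2, 205.4]), [35.24339296378537, 35.24339296378545])
ticket [330.1, 191.2] [210.7, 211.0] (array([672.7, -41.8, 140.5]), [0.043029039223443366, 0.043029039223400255])
ticket [326.8, 184.5] [210.7, 211.0] (array([671.3, -30.2, 153.7]), [4.188933474488382, 4.188933474488526])
ticket_center [328.2, 168.7] [208.9, 191.8] (array([664.5, -40.6, 210.1]), [2.8082107753341266, 2.808210775334429])
ticket_center [285.3, 146.1] [208.9, 191.8] (array([623.1,   8.4, 251.3]), [55.519580206435045, 55.51958020643508])
```

View pics/w7.png

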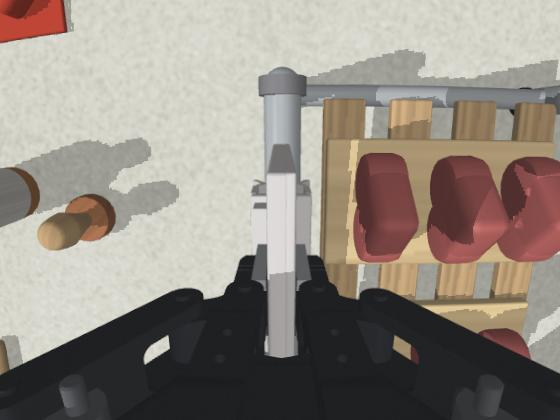

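View w7 shows the clip at columns 253–311 centred over the rail at 264–302, with the bar standing by it. Now I descend and push.

Emit:
play_rows:
  moves:
    - {"x": 0.012,"y": 0.001,"z": 0,"twist": 0}
    - {"x": 0.012,"y": 0,"z": 0,"twist": 0}
    - {"x": 0.006,"y": 0,"z": 0,"twist": 0}
    - {"x": 0,"y": 0,"z": 0,"twist": 0}

```text
time: 22.12
tool_pos: [658.8, -44.7, 167.7]
eef_rot: [2.24, 0.07, -2.15]
ft_force: [-0.5, 0.3, -0.5]
finger_gap: 0.085
```

```bash
python3 st.py 658 -44.3 144
```

```text
22.125 [658.83 -44.74 167.74] yaw -86.73895040472962 tiltdeg [2.34 0.46] F [-0.49  0.27 -0.47] gap 0.0848929845853734 q [-0.13  0.58  1.28  0.01  1.25  1.38]
tool delta m [23.69 -0.35  1.78]
```

Emit:
play_rows:
  moves:
    - {"x": 0.005,"y": 0,"z": 0.0005,"twist": 0}
    - {"x": 0.005,"y": 0,"z": 0,"twist": 0}
    - {"x": 0.004,"y": 0,"z": 0,"twist": 0}
    - {"x": 0.004,"y": 0,"z": 0,"twist": 0}

```text
time: 22.62
tool_pos: [660.7, -44.5, 152.8]
eef_rot: [2.248, 0.069, -2.142]
ft_force: [-0.1, 0.0, 2.8]
finger_gap: 0.083
```

```bash
python3 st.py 658 -44.3 144
```

```text
22.625 [660.72 -44.54 152.8 ] yaw -86.72542410978716 tiltdeg [2.74 0.43] F [-0.09  0.02  2.77] gap 0.08303316860435636 q [-0.13  0.59  1.29  0.01  1.21  1.38]
tool delta m [ 8.66 -0.35  3.12]
```

Emit:
play_rows:
  moves:
    - {"x": 0.006,"y": 0,"z": 0.001,"twist": 0}
    - {"x": 0.006,"y": 0,"z": 0,"twist": 0}
    - {"x": 0.006,"y": 0,"z": 0,"twist": 0}

```text
time: 23.0
tool_pos: [663.6, -44.3, 141.4]
eef_rot: [2.26, 0.069, -2.128]
ft_force: [-20.4, 2.8, 60.3]
finger_gap: 0.085
```

```bash
python3 st.py 658 -44.3 144
```

```text
23.0 [663.62 -44.3  141.41] yaw -86.71410497999412 tiltdeg [3.44 0.4 ] F [-20.39   2.83  60.27] gap 0.08453744186830173 q [-0.13  0.6   1.3   0.02  1.18  1.38]
tool delta m [-2.93 -0.33  5.44]
```

It has bottomed out at 60 N, so it should be home. I relax before releasing.

Emit:
play_rows:
  moves:
    - {"x": -0.0015,"y": 0,"z": 0.002,"twist": 0}
    - {"x": -0.001,"y": 0,"z": 0.001,"twist": 0}

```text
time: 23.25
tool_pos: [660.2, -44.2, 142.8]
eef_rot: [2.26, 0.069, -2.128]
ft_force: [2.4, 0.7, -5.7]
finger_gap: 0.08
```

```bash
python3 st.py 658 -44.3 144
```

```text
23.25 [660.21 -44.23 142.83] yaw -86.69967185457278 tiltdeg [3.41 0.41] F [ 2.39  0.7  -5.69] gap 0.08036471180481397 q [-0.13  0.59  1.31  0.02  1.18  1.38]
tool delta m [-1.3  -0.06  2.14]
```

Emit:
play_rows:
  moves:
    - {"x": 0,"y": 0,"z": 0,"twist": 0}
    - {"x": 0,"y": 0,"z": 0,"twist": 0}
    - {"x": 0,"y": 0,"z": 0,"twist": 0}
    - {"x": 0,"y": 0,"z": 0,"twist": 0}
  hand: 0.5

```text
time: 23.75
tool_pos: [659.8, -44.5, 141.8]
eef_rot: [2.258, 0.069, -2.131]
ft_force: [-0.2, 0.3, 0.7]
finger_gap: 0.5
```

Emit:
play_rows:
  moves:
    - {"x": -0.012,"y": 0,"z": 0,"twist": 0}
    - {"x": -0.012,"y": 0,"z": 0,"twist": 0}
    - {"x": 0,"y": 0,"z": 0,"twist": 0}

```text
time: 24.12
tool_pos: [658.6, -44.8, 168.3]
eef_rot: [2.259, 0.068, -2.129]
ft_force: [0.1, -1.1, 0.0]
finger_gap: 0.496
```

```bash
python3 st.py 660 -44.3 170; python3 l7.py
```

```text
24.125 [658.62 -44.79 168.33] yaw -86.72251189031589 tiltdeg [3.38 0.39] F [ 0.05 -1.13  0.01] gap 0.4956400716620674 q [-0.13  0.57  1.29  0.02  1.22  1.38]
tool delta m [-1.58 -0.42 -1.5 ]
rail_mid [280.1 332.8] 0.59 [585.  -48.2 105. ]
rail_mid [395.2 228.5] 0.26 [ 662.3 -116.7  105. ]
ticket_full [427.4 372.9] 0.67 [ 557.1 -155.1  105. ]
ticket_full [283.  334.2] 0.53 [584.  -50.3 105. ]
ticket_bore [283.6 223.6] 0.6 [666.8 -45.7 125. ]
ticket [278.3 216.8] 0.66 [666.9 -42.5 110. ]
ticket [281.4 273.8] 0.29 [630.  -46.5 110. ]
ticket_bore [321.0, 204.7] [215.4, 216.7] (array([656.5, -45.7, 102.4]), [6.3539366005246825, 6.3539366005246825])
ticket_bore [321.0, 204.7] [272.0, 188.7] (array([572.3, -55.3, 140. ]), [67.26227888112392, 67.2622788811237])
ticket_bore [284.7, 264.3] [215.4, 216.7] (array([ 587.2, -123.8,  -23.6]), [52.57581331842696, 52.575813318427116])
ticket_bore [284.7, 264.3] [272.0, 188.7] (array([ 494.6, -129.9,   16.6]), [34.24152119401288, 34.241521194012876])
ticket [322.0, 208.7] [217.3, 220.0] (array([657.1, -45.3,  88.5]), [3.008568725882722, 3.0085687258828817])
ticket [299.6, 207.2] [217.3, 220.0] (array([629.7, -34.5,  90.1]), [32.33060044365946, 32.3306004436595])
ticket_center [324.6, 187.7] [213.1, 204.9] (array([659.7, -43.3, 155. ]), [3.5131742232948007, 3.5131742232945102])
ticket_center [324.6, 187.7] [234.8, 156.5] (array([ 594.8, -114. ,  220. ]), [27.395293319788557, 27.395293319788554])
```

The clip triangulates to bore z ≈102, on the tube. Now I push the plate back with the soap-side finger.

Emit:
play_rows:
  moves:
    - {"x": 0,"y": -0.01,"z": 0,"twist": 0}
    - {"x": 0,"y": -0.008,"z": 0,"twist": 0}
    - {"x": 0,"y": -0.008,"z": 0,"twist": 0}
    - {"x": 0,"y": -0.008,"z": 0,"twist": 0}

```text
time: 25.28
tool_pos: [656.0, -8.6, 166.6]
eef_rot: [2.256, 0.068, -2.132]
ft_force: [-0.4, -1.9, 0.5]
finger_gap: 0.501
```

```bash
python3 st.py 660 15 170
```

```text
25.275 [656.    -8.64 166.6 ] yaw -86.73115072763866 tiltdeg [3.22 0.39] F [-0.39 -1.85  0.52] gap 0.5011487443380123 q [-0.07  0.56  1.31  0.01  1.22  1.44]
tool delta m [ -3.01 -23.39  -5.52]
```

Emit:
play_rows:
  moves:
    - {"x": 0,"y": -0.007,"z": -0.001,"twist": 0}
    - {"x": 0,"y": -0.007,"z": -0.001,"twist": 0}
    - {"x": 0,"y": -0.006,"z": 0,"twist": 0}
    - {"x": 0,"y": 0,"z": 0,"twist": 0}

```text
time: 25.78
tool_pos: [656.9, 13.7, 166.8]
eef_rot: [2.256, 0.069, -2.132]
ft_force: [-0.0, 0.4, -0.2]
finger_gap: 0.5
```

```bash
python3 st.py 660 15 170
cat > ang.py <<'E'
from h import *; import sys
from scipy.optimize import minimize
np.set_printoptions(precision=2,suppress=True)
P=cam("side"); im=eyes.capture("side")[:,:,::-1].copy(); t=sys.argv[1]; cv2.imwrite(f"pics/side_{t}.png",im)
h=cv2.cvtColor(im,cv2.COLOR_BGR2HSV); m=((h[...,0]>18)&(h[...,0]<34)&(h[...,1]>120)&(h[...,2]>60)).astype(np.uint8)
n,l,st,ce=cv2.connectedComponentsWithStats(m)
yaw=np.radians(3.2); sy=np.array([np.cos(yaw),np.sin(yaw),0]); sx=np.array([np.sin(yaw),-np.cos(yaw),0]); ez=np.array([0,0,1.])
def quad(o,th,w,hh,c):
    th=np.radians(th); up=np.cos(th)*ez-np.sin(th)*sx; no=np.cos(th)*sx+np.sin(th)*ez
    return np.array([o+up*(54+c+b*hh/2)+no*3+sy*a*w/2 for a,b in((-1,-1),(1,-1),(1,1),(-1,1))])
def cost(mask,Q):
    a=np.zeros(m.shape,np.uint8);cv2.fillConvexPoly(a,np.round(proj(P,Q)*16).astype(np.int32),1,shift=4)
    return 1-((a>0)&mask).sum()/((a>0)|mask).sum()
def pick(uv): 
    i=1+np.argmin(np.hypot(*(ce[1:]-uv).T)+(st[1:,4]<60)*1e3); return l==i,st[i]
rail=lambda x:np.array([x,-46.8+(x-586)*np.tan(yaw),105.])
mf,sf=pick(proj(P,[rail(503)+[0,30,45]])[0]); print("full",sf)
r=min((minimize(lambda v:cost(mf,quad(rail(v[0]),35,v[1],v[2],v[3])),[503,w,60,0],method='Nelder-Mead',options=dict(initial_simplex=[[500,w-5,58,-2],[507,w,58,0],[503,w+3,58,0],[503,w,66,0],[503,w,60,3]])) for w in(85,92)),key=lambda r:r.fun)
print("card",r.x,r.fun)
mn,sn=pick(proj(P,[rail(660)+[0,30,45]])[0]); print("new",sn)
for th0 in(25,35,45):
    q=minimize(lambda v:cost(mn,quad(rail(v[0]),v[1],*r.x[1:])),[660,th0],method='Nelder-Mead',options=dict(initial_simplex=[[655,th0-6],[664,th0],[660,th0+6]]));print("new x,theta",q.x,q.fun)
E
python3 ang.py a
```

```text
25.775 [656.89  13.68 166.8 ] yaw -86.68106248873181 tiltdeg [3.22 0.4 ] F [-0.02  0.42 -0.2 ] gap 0.4997522916553442 q [-0.04  0.56  1.3   0.01  1.22  1.47]
tool delta m [-3.01 -1.15 -3.36]
full [244 179  38  29 805]
card [502.39  85.56  55.88   1.78] 0.006172839506172867
new [305 168  34  28 674]
new x,theta [661.4   37.36] 0.07448275862068965
new x,theta [661.45  37.66] 0.0757575757575758
new x,theta [661.2  36.4] 0.07565337001375516
```

Emit:
play_rows:
  moves:
    - {"x": 0,"y": 0.004,"z": 0,"twist": 0}
    - {"x": -0.02,"y": 0,"z": 0,"twist": 0}
    - {"x": -0.04,"y": 0,"z": 0,"twist": 0}
    - {"x": -0.05,"y": 0,"z": 0,"twist": 0}
    - {"x": -0.05,"y": -0.02,"z": 0,"twist": 0}
    - {"x": -0.05,"y": -0.05,"z": 0,"twist": 0}
    - {"x": 0,"y": -0.05,"z": 0.02,"twist": 0}
    - {"x": 0,"y": -0.05,"z": 0.02,"twist": 0}
    - {"x": 0,"y": 0,"z": 0,"twist": 0}

```text
time: 26.95
tool_pos: [593.2, 170.5, 386.4]
eef_rot: [2.27, 0.067, -2.124]
ft_force: [-1.0, -0.1, 0.3]
finger_gap: 0.499
```

```bash
python3 st.py 660 15 170; python3 ang.py b
```

```text
26.95 [593.21 170.47 386.36] yaw -86.94183989125598 tiltdeg [3.8  0.56] F [-1.01 -0.06  0.3 ] gap 0.4987704351375308 q [ 0.22  0.36  1.09 -0.01  1.62  1.74]
tool delta m [218.79 160.14 -43.91]
full [244 179  38  29 805]
card [502.38  85.49  55.59   1.68] 0.006180469715698411
new [305 168  34  28 719]
new x,theta [661.31  37.75] 0.017906336088154284
new x,theta [661.07  37.12] 0.017906336088154284
new x,theta [661.28  37.5 ] 0.017906336088154284
```

```bash
python3 - <<'E'
import cv2
i=cv2.imread("pics/side_b.png"); cv2.imwrite("pics/fin.png",cv2.resize(i[150:320,210:420],None,fx=3.5,fy=3.5,interpolation=cv2.INTER_CUBIC))
E
```

```text
(no output)
```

View pics/fin.png

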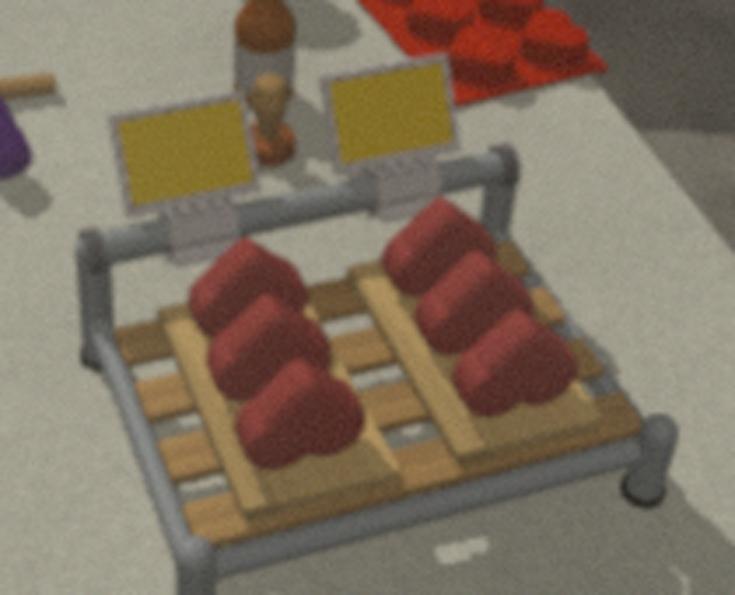

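The final view shows both tickets on the rail at matching slants and the bar standing in line. I'll hand the job in.

```bash
python3 -c "
from cell import workorder; print(workorder.finish_job())"
```

```text
the job is handed in; nothing more can be done
None
```

The last rose bar stands in the short row's empty place, and the loose ticket holder is clipped on the rail in front of that row. I handed the job in at about 27 s with the gripper clear of everything; no verdict is reported.

**Bar:** It went down gently, touching at 5 N before I released it. The wrist picture afterwards shows its near face level with the other two bars, within about 1 pixel. The fit puts it about 70 mm from the rail's axis, as asked.

**Ticket holder:**
- **Clip:** It was pushed straight down and resisted a 5.7 N upward pull. The measured height of the clip on the tube agrees that it is fully home.
- **Push force:** The push bottomed out at about 60 N at the wrist, under the 120 N limit.
- **Slant:** The tool can't be tilted, so I leaned the holder back afterwards by pushing the plate with one finger. It now leans about 37.5°, against 35° for the other holder, with the printed side up over the soap.
- **Position:** It sits about 1–2 mm from my estimate of the row's middle.

**What disagreed:**
- The trained networks' single marks were off by up to several mm, so I relied on silhouette, edge and card fits instead.
- My silhouette fit failed for the middle bar in the last wrist picture, because a finger hid part of it.
- The tool crept to about 3–4° of tilt over the job, with no visible effect on the result.
- My first two move calls were refused for incomplete rows; the arm did not move.

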